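# Mark the buckle plates on the marking unit

### The job

Load every buckle plate that lies on the mat into the marking unit, one to a nest, lug up: tuck one end under the steel lip, then level it so that it lies flat on the floor of its nest. With all of them seated, press the spring pedal fully down to its stop and keep it there for a good second, then let it up; afterwards take the plates out and lay them flat, lug up and side by side, in the wooden tray, leaving the other things on the bench where they are.

Things in the scene. Friction and masses are not known exactly. Their poses are not given: they have to be found in the camera images.
- plate1_c (a point): Centre of a brass buckle plate, half-way up (20 mm above its underside). Plate 64 (x) x 36 (y) x 6 mm with a solid upright lug on its middle, 34 (x) x 12 (y) mm, from 6 to 40 mm above the underside, to grip by its 34 mm sides. Alike end for end. z up when it lies lug up. 0.13 to 0.25 kg. Two or three plates start lug up on the mat; an absent one has no pose.
- plate2_c (a point): Centre of a brass buckle plate, half-way up (20 mm above its underside). Plate 64 (x) x 36 (y) x 6 mm with a solid upright lug on its middle, 34 (x) x 12 (y) mm, from 6 to 40 mm above the underside, to grip by its 34 mm sides. Alike end for end. z up when it lies lug up. 0.13 to 0.25 kg. Two or three plates start lug up on the mat; an absent one has no pose.
- plate3_c (a point): Centre of a brass buckle plate, half-way up (20 mm above its underside). Plate 64 (x) x 36 (y) x 6 mm with a solid upright lug on its middle, 34 (x) x 12 (y) mm, from 6 to 40 mm above the underside, to grip by its 34 mm sides. Alike end for end. z up when it lies lug up. 0.13 to 0.25 kg. Two or three plates start lug up on the mat; an absent one has no pose.
- nest1 (a point): Middle of the floor of the left-hand (+y) nest in the marking unit. z up, x from the lip end to the open end. Cavity 70 (x) x 44 (y) mm, floor 50 mm above the table. At the -x end a steel lip covers the last 12 mm (x -35 to -23 mm) with 12.5 mm free height beneath; its top is 17.5 mm above the floor. Side and +x rails stand 6 mm above the floor, solid between nests.
- nest2 (a point): Middle of the floor of the middle nest in the marking unit. z up, x from the lip end to the open end. Cavity 70 (x) x 44 (y) mm, floor 50 mm above the table. At the -x end a steel lip covers the last 12 mm (x -35 to -23 mm) with 12.5 mm free height beneath; its top is 17.5 mm above the floor. Side and +x rails stand 6 mm above the floor, solid between nests.
- nest3 (a point): Middle of the floor of the right-hand (-y) nest in the marking unit. z up, x from the lip end to the open end. Cavity 70 (x) x 44 (y) mm, floor 50 mm above the table. At the -x end a steel lip covers the last 12 mm (x -35 to -23 mm) with 12.5 mm free height beneath; its top is 17.5 mm above the floor. Side and +x rails stand 6 mm above the floor, solid between nests.
- marker: Grey marking unit, fixed, 140 (x) x 250 (y) x 50 mm, origin under its middle; three nests 75 mm apart along y on its top, one lip along their -x ends (robot side). A level plate cannot be dropped in, as 58 mm is open: put one end under the lip tilted some 13 degrees, slide it in towards -x, then level it; taken out the reverse way.
- pedal (a joint): angle of the spring pedal, rad: 0 up, 0.30 fully down at its stop (counts as down from 0.27). A press on the pad's middle takes about 4 N to start and 11 N at the stop; it springs back up.
- pedal_pad (a point): Middle of the black ribbed pad (50 x 58 mm) of the pedal, an aluminium flap 114 x 62 mm on a fixed steel base 135 x 86 mm. Moves with the pedal: 53 mm above the table when up, 30 mm when down. With the pedal up its x axis is level, pointing from hinge to free end; the hinge is 79 mm towards -x, 31 mm below. The pad slopes 0.30 rad (free end high) when up and is level when down.
- tray_in (a point): Middle of the inner floor of the fixed pale wooden tray, 176 (x) x 236 (y) mm inside, floor 7 mm above the table, rim 22 mm above the table. Left or right of the marking unit.
- mat: Grey cloth-faced mat 190 (x) x 240 (y) x 3 mm, fixed, origin under its middle; the raw plates start on it, on the other side from the tray.
- gourd: wooden drinking gourd, 80 mm across, 82 mm tall, metal straw; bystander
- hammer: small hammer lying flat; bystander
- bench_block: bare steel block 50 x 50 x 20; bystander
- collar: short brass tube, 44 mm across, 18 mm tall; bystander
- pin_pot: small white pot 60 mm across, 50 mm tall; bystander
- graver: hand graver 130 mm long, lying; bystander
There are look-alikes about, which are no part of the job. Leave any black or pink look-alike of the part that bears plate1_c alone.

How it is judged:
By the outcome, as a careful person would: the job done as asked, in the order asked, and still so for the second after the job is handed in, with the robot touching nothing.
Of plate1, plate2, plate3 only 2 to 3 are there at a start; the rules pass over those that are not, and their reading is None.
At some moment in a run one of plate1, plate2, plate3 may be knocked a few centimetres aside while the robot is not near it.
Once in a run the grip may slacken for a moment while it holds something.
It also fails if it takes over 210 s, if anything falls off the work surface, if the arm or the gripper's body presses on something with over 40 N, if the wrist force passes 120 N, or if a joint passes its speed limit or range.

### The arm

A 7-joint arm with a two-finger parallel gripper is mounted at the origin on the work surface. World frame = base frame: x ahead of the robot, y to its left, z up, the work surface at z = 0. Lengths are in m, angles in rad, forces in N, time in s.
With the tool pointing down it reaches from about 0.4 to 0.875 m from the base axis. Payload 6.5 kg.
Tool frame: the origin (TCP) lies on the centre line of the jaws, within the pads' length; the fingertips stand 11 mm ahead of it and the grasp point (between the pads) lies 8 mm behind it; z points along the fingers, y is the line along which they close (so a half turn about z gives the same grasp; the last joint's range is limited). The gripper opens to 85 mm and grips with 20 to 120 N. Pads are 22 mm wide; open, the fingers measure 114 mm over their backs; the gripper's body (76 mm by 85 mm) begins 54 mm behind the grasp point. The pads swing forward as they close: fully open they stand 13 mm farther back than shut.
Start: joints at [-1.414, 0.536, -0.004, 1.538, 0.003, 1.067, -0.071], TCP at [0.144, 0.634, 0.242] pointing down, gripper open.
Joint ranges: [-2.7, 2.7], [-0.37, 2.16], [-1.27, 1.26], [0.24, 2.4], [-1.31, 4.45], [0.19, 1.91], [-2.76, 2.76]. Speed limits (rad/s): [2.39, 2.39, 3.14, 3.14, 3.14, 3.14, 3.14].

### API

Orientations are given as a rotation vector (axis times angle).
In Python, from plant import * gives the robot as it stands.
- The arm moves only by the shell command python3 -m creep 'ROWS'. ROWS is JSON, a list of rows, each a list of 7 numbers: the finger opening in m, from 0 to 0.0854, then the shift along the world's x, y, z in m, then the turn, a rotation vector about the world's x, y, z in rad. A call has 1 to 8 rows; each row shifts and turns the commanded pose from where the row before left it; what a row does not reach is not made up. A row lasts 1/8 s, in which the tool goes at most 62.5 mm and 10.7 degrees, less where a joint would pass 70% of its speed; a pose out of reach is approached as far as the arm can. A call is refused whole if a number of a shift passes 0.0625 or a number of a turn 0.188, either way. A call with a gripper value outside its range is refused whole. The fingers move at their own pace and stop on an object; the grip force is fixed at half the most. Time passes only in rows, so rows that do not move let the fingers close. It gives the time, the measured TCP pose, the force, the opening and the grip force at its end, in the units of the state.
- get_obs(): the state, without advancing time (a new reading comes with each control period).
- camera(name): name is "scene" or "side" or "wrist"; returns the picture (480x640x3 uint8, blue, green, red); there is no depth.
- calibration(name): a dict with "intrinsics" (3x3 intrinsics, pixels), "dist_coeffs" ([k1, k2, p1, p2, k3] as OpenCV has them; the pictures are not rectified), "extrinsics" (4x4, takes a point from world to camera coordinates); the wrist camera has in their place "T_tool_cam" (4x4, takes a point from camera to tool coordinates, whose origin is the TCP and whose axes are the flange's). Camera axes: x right, y down, z forward; pixel columns grow to the right and rows downward; lengths in m; the calibration is good to about 2 mm. A picture is of the moment at which its call begins: read the wrist's pose just before it. calibration takes no time and is no camera call.
- hand_in(): hands the job in; it is judged then, once.
The state is a dict: "t": time; "qpos": joint angles; "qvel": joint speeds; "joint_efforts": joint torques, N m; "tool_pos": TCP position; "ee_rot": TCP orientation; "force": force on the tool from outside, world axes, zero at the start; "ft_torque": the same for the moment, N m; "grip_width": finger opening in m; "finger_force": force on a finger pad.
Only numpy, scipy, OpenCV 4.12 (cv2) and the standard library are available. Lean on these libraries where they do the work, as an engineer would, in place of code of your own. Each camera call takes 0.05 s, during which the arm holds its last target. There are 200 camera calls.

## Working session

There is one attempt and no reset: what is moved stays moved. The work goes in short steps, Python scripts to look and compute and a shell command to move; the robot and the scene stay as the last step left them, time stands still between calls to the robot, and variables do not carry over. Pictures are saved under pics/ and viewed, at most 14 in all, crops included, and the job is handed in when it is done.

```bash
ls; mkdir -p pics; cat > h.py <<'E'
from plant import *
import numpy as np, cv2
from scipy.spatial.transform import Rotation as R
def cam(name):
    o=get_obs(); im=camera(name); c=calibration(name)
    K=np.array(c["intrinsics"]);d=np.array(c["dist_coeffs"])
    if name=="wrist":
        T=np.eye(4);T[:3,:3]=R.from_rotvec(o["ee_rot"]).as_matrix();T[:3,3]=o["tool_pos"]
        M=T@np.array(c["T_tool_cam"])
    else: M=np.linalg.inv(np.array(c["extrinsics"]))
    return im,K,d,M
def ray(px,K,d,M,z):
    p=cv2.undistortPoints(np.array(px,float).reshape(-1,1,2),K,d).reshape(-1,2)
    v=np.c_[p,np.ones(len(p))]@M[:3,:3].T
    return M[:3,3]+v*((z-M[2,3])/v[:,2])[:,None]
def proj(P,K,d,M):
    W=np.linalg.inv(M);return cv2.projectPoints(np.array(P,float).reshape(-1,3),cv2.Rodrigues(W[:3,:3])[0],W[:3,3],K,d)[0].reshape(-1,2)
E
python3 - <<'E'
from h import *
o=get_obs();print(o)
for n in("scene","side","wrist"):
    im,K,d,M=cam(n);cv2.imwrite(f"pics/{n}0.png",im);print(n,K.tolist(),d,M.round(3).tolist())
E
```

```text
pics
{'t': 0.0, 'qpos': array([-1.41420614,  0.53719592, -0.00442326,  1.53890579,  0.00260674,
        1.06731563, -0.07120965]), 'qvel': array([-0.00076743, -0.00126253, -0.00192873, -0.0022038 , -0.00065682,
       -0.00016225,  0.00103588]), 'joint_efforts': array([ 1.22202375e-03, -5.83419800e+01,  1.04964651e+00, -2.59093970e+01,
        1.24652259e-02,  9.93391295e-03,  4.66435338e-06]), 'tool_pos': array([0.14350674, 0.63330451, 0.24138122]), 'ee_rot': array([-3.49146539e-01, -3.12207363e+00,  2.85597134e-03]), 'force': array([ 0.96823128, -0.21317635,  0.11647176]), 'ft_torque': array([0.01618106, 0.02980538, 0.00591327]), 'finger_force': 0.0, 'grip_width': 0.08536941060267132}
scene [[565.0686331852696, 0.0, 313.617192123997], [0.0, 565.0686331852696, 239.77590285059154], [0.0, 0.0, 1.0]] [0.01387093 0.         0.         0.         0.        ] [[-0.794, 0.324, -0.514, 1.268], [0.608, 0.411, -0.68, 0.945], [-0.009, -0.852, -0.523, 0.813], [0.0, 0.0, 0.0, 1.0]]
side [[447.01334100926033, 0.0, 319.4028888607182], [0.0, 447.01334100926033, 236.05685556149473], [0.0, 0.0, 1.0]] [-0.04093027  0.          0.          0.          0.        ] [[0.816, -0.339, 0.467, 0.127], [-0.577, -0.452, 0.68, -0.589], [-0.02, -0.825, -0.565, 0.569], [0.0, 0.0, 0.0, 1.0]]
wrist [[395.29423709225523, 0.0, 320.0197073768248], [0.0, 395.29423709225523, 237.55740839420062], [0.0, 0.0, 1.0]] [0.00607338 0.         0.         0.         0.        ] [[0.22, 0.931, 0.292, 0.068], [0.975, -0.21, -0.067, 0.65], [-0.001, 0.299, -0.954, 0.372], [0.0, 0.0, 0.0, 1.0]]
```

View pics/scene0.png

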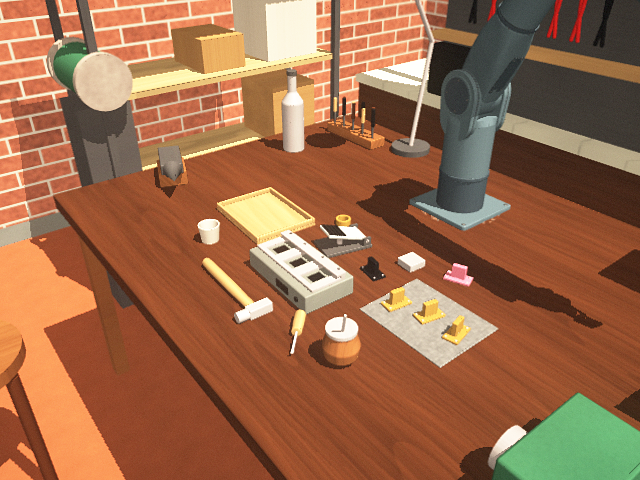

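View pics/side0.png

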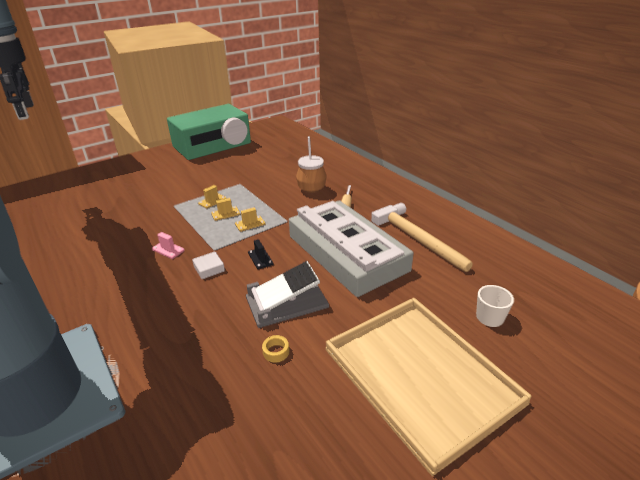

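Scene and side both show three brass plates on the mat (side at 210,196 / 225,209 / 249,218), the marker right of centre (350,245), the pedal (290,290), the tray (425,380), and black and pink decoys. I'll work out rough positions from these.

```bash
python3 - <<'E'
from h import *
np.set_printoptions(precision=3,suppress=True)
c={}
for n in("scene","side"):
    im=cv2.imread(f"pics/{n}0.png");cc=calibration(n);K=np.array(cc["intrinsics"]);d=np.array(cc["dist_coeffs"]);M=np.linalg.inv(np.array(cc["extrinsics"]))
    c[n]=(K,d,M)
    hsv=cv2.cvtColor(im,cv2.COLOR_BGR2HSV)
    m=cv2.inRange(hsv,(18,130,110),(32,255,255))
    k,l,s,ct=cv2.connectedComponentsWithStats(m)
    for i in range(1,k):
        if s[i,4]>60: print(n,s[i],ray([ct[i]],K,d,M,.018)[0][:2])
f=lambda n,p,z:print(n,z,ray(p,*c[n],z)[:,:2].tolist())
print("tray rim");f("side",[(329,347),(415,302),(527,395),(436,461)],.022)
print("mat");f("side",[(176,210),(236,185),(288,215),(217,246)],.003)
print("marker top");f("side",[(290,214),(325,203),(410,253),(361,275)],.0675)
f("scene",[(250,252),(287,231),(350,280),(308,300)],.055)
print("pad");f("side",[(283,271),(308,263),(318,279),(293,291)],.053)
print("others");f("side",[(208,265),(261,255),(168,246),(275,349),(493,315),(311,185)],.0)
E
```

```text
scene [336 215  15  11 108] [ 0.353 -0.124]
scene [381 287  31  25 322] [0.493 0.238]
scene [414 299  31  25 342] [0.467 0.315]
scene [443 316  27  28 295] [0.469 0.393]
side [199 185  41  35 627] [0.466 0.343]
side [235 208  30  23 362] [0.492 0.23 ]
side [262 335  27  27 498] [ 0.343 -0.142]
tray rim
side 0.022 [[0.41157012763809175, -0.19373907147093689], [0.5962317967598714, -0.2004793330019667], [0.5852217549721929, -0.4344273298818852], [0.4088286101135909, -0.424284799677695]]
mat
side 0.003 [[0.3759676367978977, 0.4034551564385407], [0.5563365088356329, 0.43166576138605384], [0.5871768049603274, 0.21340173433314935], [0.39366102370018463, 0.19773141978555842]]
marker top
side 0.0675 [[0.5403941781407247, 0.12295655416124196], [0.627819299062281, 0.11547176657964142], [0.645893660095957, -0.1317008207348741], [0.5309683127937166, -0.12679072079343784]]
scene 0.055 [[0.6813393764232811, -0.0924442682161627], [0.5502487803919467, -0.11930065063723483], [0.5636731647746932, 0.15116807491106665], [0.6845938438412654, 0.151509303933007]]
pad
side 0.053 [[0.435011986290506, -0.018929135755766713], [0.4854440013664811, -0.02660125652197387], [0.4736411102155055, -0.07613364848918747], [0.42005811052122544, -0.07672977131559344]]
others
side 0.0 [[0.35102459429229294, 0.15006596778889958], [0.45719727892108675, 0.11421530355946052], [0.30670338369506367, 0.26800132276612443], [0.3483190615034544, -0.12853788564863694], [0.7021527595068972, -0.29232821148516375], [0.7217184865739882, 0.3117539717088792]]
```

View pics/wrist0.png

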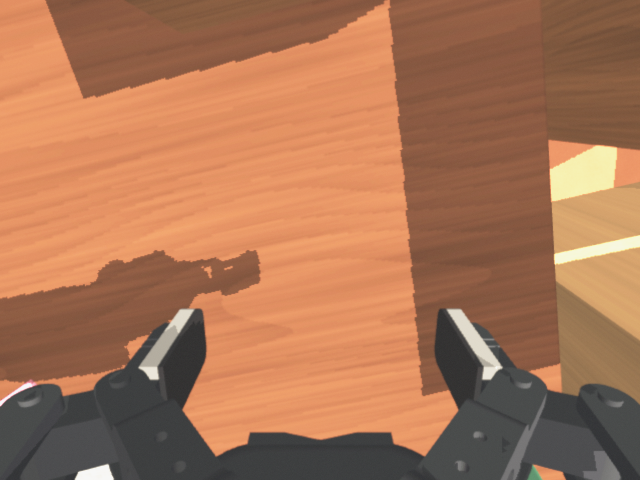

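The wrist view shows only bench and the open fingers. Tool x points towards the robot and the jaws close along y. I'll go above the mat now.

```bash
python3 -m creep '[[0.045,0.041,-0.04,0,0,0,0.028],[0.045,0.041,-0.04,0,0,0,0.028],[0.045,0.041,-0.04,0,0,0,0.028],[0.045,0.041,-0.04,0,0,0,0.028],[0.045,0.041,-0.04,0,0,0,0.028],[0.045,0.041,-0.04,0,0,0,0.028],[0.045,0.041,-0.04,0,0,0,0.028],[0.045,0,0,0,0,0,0.028]]'
python3 - <<'E'
from h import *
o=get_obs();print(o["t"],o["tool_pos"],o["ee_rot"],o["grip_width"])
im,K,d,M=cam("wrist");cv2.imwrite("pics/w1.png",im);np.savez("pics/w1.npz",K=K,d=d,M=M)
E
```

```text
t: 1.15
tool_pos: [0.4346, 0.349, 0.2422]
ee_rot: [0.011, 3.14, -0.004]
force: [0.1, 0.2, 0.1]
grip_width: 0.045
finger_force: 0.0
1.15 [0.43460113 0.34899532 0.24220753] [ 0.01075559  3.13981903 -0.00369242] 0.045025194644945
```

View pics/w1.png

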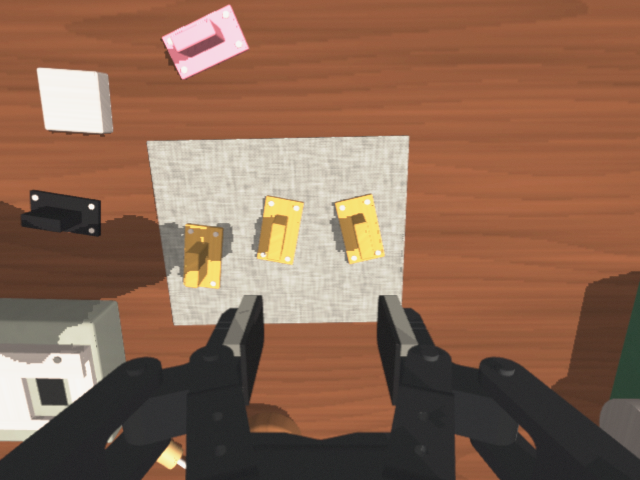

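The wrist view shows the plates at about (203,257), (280,230) and (359,229), the marker corner at lower left, and the black and pink decoys off the mat. Next I'll compute the plate corners and look over the marker.

```bash
python3 - <<'E'
from h import *
np.set_printoptions(precision=4,suppress=True)
a=np.load("pics/w1.npz");K,d,M=a["K"],a["d"],a["M"]
for n,p in dict(left=[(187,224),(223,228),(220,289),(184,286)],mid=[(270,195),(304,203),(292,265),(257,256)],right=[(334,203),(372,194),(384,254),(350,265)],mat=[(148,141),(408,136),(403,320),(174,325)]).items():
    q=ray(p,K,d,M,.009 if n!="mat" else .003)[:,:2]
    e=np.roll(q,-1,0)-q
    v=(q[3]+q[2]-q[0]-q[1])
    print(n,q.mean(0),np.linalg.norm(e,axis=1),"yaw deg",np.degrees(np.arctan2(v[1],v[0])))
E
python3 -m creep '[[0.045,0.015,-0.06,0,0,0,0],[0.045,0.015,-0.06,0,0,0,0],[0.045,0.015,-0.06,0,0,0,0],[0.045,0.015,-0.06,0,0,0,0],[0.045,0.015,-0.06,0,0,0,0],[0.045,0.015,-0.04,0,0,0,0],[0.045,0,0,0,0,0,0]]'
python3 - <<'E'
from h import *
o=get_obs();print(o["t"],o["tool_pos"],o["ee_rot"],o["grip_width"])
im,K,d,M=cam("wrist");cv2.imwrite("pics/w2.png",im);np.savez("pics/w2.npz",K=K,d=d,M=M)
E
```

```text
left [0.4915 0.2333] [0.0343 0.0644 0.036  0.0653] yaw deg -8.014126744539588
mid [0.4643 0.31  ] [0.0325 0.0637 0.0354 0.0624] yaw deg -13.02205596278364
right [0.464  0.3862] [0.0364 0.0611 0.0349 0.0645] yaw deg 13.708947821415428
mat [0.473  0.3118] [0.2363 0.1874 0.241  0.1888] yaw deg 1.156976927270498
t: 2.08
tool_pos: [0.5211, 0.0118, 0.2423]
ee_rot: [0.005, 3.141, -0.001]
force: [-0.4, 0.9, 0.1]
grip_width: 0.0447
finger_force: 0.0
2.075 [0.52114359 0.01177235 0.24228613] [ 4.68943901e-03  3.14118177e+00 -1.39388102e-03] 0.04466882204438762
```

View pics/w2.png

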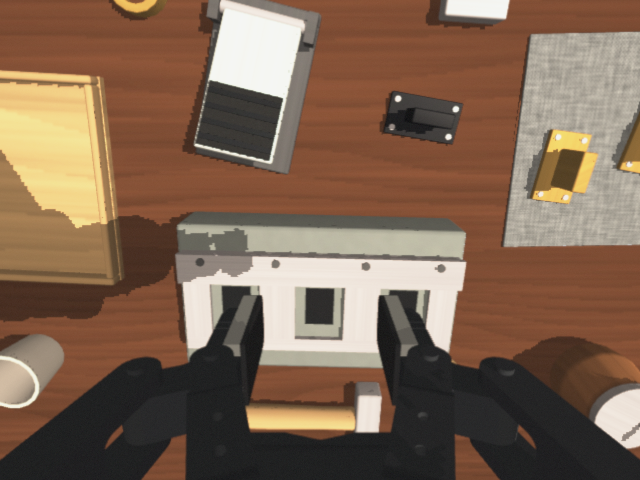

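The wrist view shows the marker lip as a strip from (176,254) to (465,289), the middle nest at (319,310), the pedal pad at (240,120), and the tray on the left. I'll move 90 mm ahead to clear the fingers from the nests.

```bash
python3 -m creep '[[0.045,0.045,0,0,0,0,0],[0.045,0.045,0,0,0,0,0],[0.045,0,0,0,0,0,0]]'
python3 - <<'E'
from h import *
np.set_printoptions(precision=4,suppress=True)
a=np.load("pics/w2.npz");q=ray([(215,80),(285,98),(272,163),(195,148)],a["K"],a["d"],a["M"],.053)[:,:2]
v=q[3]+q[2]-q[0]-q[1];print("pad",q.mean(0),np.degrees(np.arctan2(v[1],v[0])),np.linalg.norm(np.roll(q,-1,0)-q,axis=1))
o=get_obs();print(o["t"],o["tool_pos"],o["ee_rot"],o["grip_width"])
im,K,d,M=cam("wrist");cv2.imwrite("pics/w3full.png",im);np.savez("pics/w3.npz",K=K,d=d,M=M)
cv2.imwrite("pics/w3.png",cv2.resize(im[80:320,140:500],None,fx=2.2,fy=2.2))
E
```

```text
t: 2.5
tool_pos: [0.6124, 0.0176, 0.2415]
ee_rot: [-0.009, 3.141, 0.002]
force: [0.1, -0.7, -0.1]
grip_width: 0.045
finger_force: 0.0
pad [ 0.4507 -0.0496] -17.802563499019694 [0.0539 0.0504 0.0616 0.0539]
2.5 [0.6124 0.0176 0.2415] [-0.0086  3.1412  0.0018] 0.045038724366804166
```

View pics/w3.png

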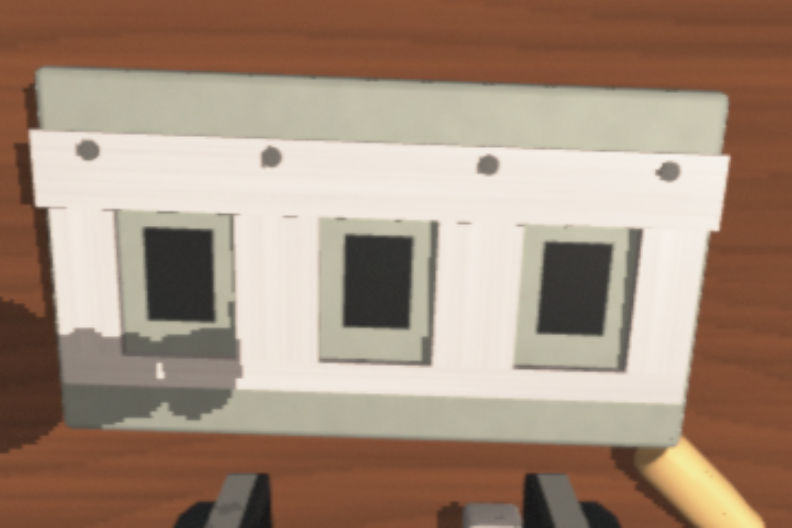

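The crop shows the lip front edge from (35,206) to (719,230) and the three openings centred near (178,285), (376,292) and (574,298).

```bash
python3 - <<'E'
from h import *
np.set_printoptions(precision=4,suppress=True)
a=np.load("pics/w3.npz");g=lambda p,z:ray(np.array(p)/2.2+[140,80],a["K"],a["d"],a["M"],z)[:,:2]
lip=g([(35,206),(719,230)],.0675);print("lip",lip,np.linalg.norm(lip[1]-lip[0]))
u=(lip[1]-lip[0])/np.linalg.norm(lip[1]-lip[0]);X=np.array([u[1],-u[0]]);print("yaw",np.degrees(np.arctan2(X[1],X[0])))
print("top body corners",t:=g([(40,68),(727,94),(681,444),(66,428)],.05),t.mean(0))
for n,(l,r,xl,xr) in dict(n3=(118,236,122,239),n2=(318,435,319,431),n1=(518,635,514,626)).items():
    # side edges at +x end, rail top
    e=g([(xl,362),(xr,365)],.056);s=g([(l,214),(r,222)],.056)
    yl=((s[0]+s[1])/2+(e[0]+e[1])/2)/2@u
    xlip=lip[0]@X+.023; xend=e.mean(0)@X-.035
    print(n,"u",yl,"x from lip",xlip,"from end",xend,"widths",np.linalg.norm(e[1]-e[0]),np.linalg.norm(s[1]-s[0]),"->",X*(xlip+xend)/2+u*yl)
E
```

```text
lip [[ 0.5797 -0.1089]
 [ 0.5868  0.1309]] 0.2398659159062802
yaw -1.6809520263556037
top body corners [[ 0.5338 -0.1085]
 [ 0.5411  0.1346]
 [ 0.6764  0.1324]
 [ 0.6707 -0.1142]] [0.6055 0.0111]
n3 u -0.04578783295071079 x from lip 0.6056637129179734 from end 0.6079211542112313 widths 0.04469142852419992 0.04275314424348548 -> [ 0.6052 -0.0636]
n2 u 0.027700308527237327 x from lip 0.6056637129179734 from end 0.6053358865116748 widths 0.04294843112495984 0.042678308687237085 -> [0.6061 0.0099]
n1 u 0.10145870209900477 x from lip 0.6056637129179734 from end 0.6027368093553337 widths 0.04303939997117726 0.04288910543257178 -> [0.6069 0.0837]
```

The marker is consistent: centre (0.606,0.0105), yaw −1.7°, nests spaced 75 mm along (0.03,1). Now the left plate at (0.4915,0.231), yaw −8°.

```bash
python3 -m creep '[[0.04,-0.03,0.053,0,0,0,-0.036],[0.04,-0.03,0.053,0,0,0,-0.036],[0.04,-0.03,0.053,0,0,0,-0.036],[0.04,-0.03,0.053,0,0,0,-0.036],[0.04,0,0,-0.05,0,0,0],[0.04,0,0,-0.05,0,0,0],[0.04,0,0,0,0,0,0],[0.04,0,0,0,0,0,0]]'
cat > lugs.py <<'E'
# yellow blobs seen by wrist camera -> lug/plate centre at height z
from h import *
import sys
np.set_printoptions(precision=4,suppress=True)
o=get_obs();x=R.from_rotvec(o["ee_rot"]).as_matrix()
print("t",o["t"],"tcp",o["tool_pos"],"yaw",np.degrees(np.arctan2(-x[1,0],-x[0,0])),"tilt",np.degrees(np.arctan2(-x[0,2],-x[2,2])),np.degrees(np.arctan2(-x[1,2],-x[2,2])),"w",o["grip_width"])
if len(sys.argv)>1:
    im,K,d,M=cam("wrist");cv2.imwrite("pics/%s.png"%sys.argv[1],im);np.savez("pics/%s.npz"%sys.argv[1],K=K,d=d,M=M)
    m=cv2.inRange(cv2.cvtColor(im,cv2.COLOR_BGR2HSV),(15,120,40),(32,255,255))
    m=cv2.morphologyEx(m,cv2.MORPH_CLOSE,np.ones((7,7)))
    k,l,s,ct=cv2.connectedComponentsWithStats(m)
    for i in range(1,k):
        if s[i,4]>400: print(s[i],ct[i],ray([ct[i]],K,d,M,float(sys.argv[2]))[0][:2])
E
python3 lugs.py w4 .015
```

```text
t: 3.55
tool_pos: [0.4908, 0.2267, 0.144]
ee_rot: [0.223, 3.132, 0.002]
force: [0.0, 0.5, -0.0]
grip_width: 0.04
finger_force: 0.0
t 3.55 tcp [0.4908 0.2267 0.144 ] yaw -8.14162171820209 tilt -0.0734839095970637 -0.06342748973068955 w 0.039958224020671874
[ 513  102   86  109 6040] [555.2823 157.7134] [0.4628 0.3838]
[ 403  126   66   97 4941] [434.6041 174.7749] [0.4627 0.306 ]
[ 302  183   52   88 4346] [327.6001 226.8481] [0.4879 0.2318]
```

View pics/w4.png

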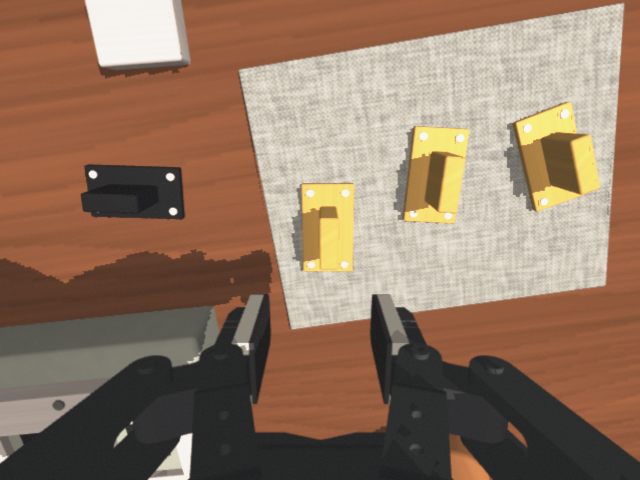

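The plate sits at corners (301,183)–(353,271), square to the tool, so a shift of y +5 mm is needed. I'll descend and grip.

```bash
python3 -m creep '[[0.04,0,0.005,-0.05,0,0,0],[0.04,0,0,-0.05,0,0,0],[0.04,0,0,-0.021,0,0,0],[0.04,0,0,0,0,0,0],[0,0,0,0,0,0,0],[0,0,0,0,0,0,0],[0,0,0,0,0,0,0],[0,0,0,0,0,0,0]]'
python3 lugs.py
```

```text
t: 4.6
tool_pos: [0.4921, 0.2317, 0.0234]
ee_rot: [0.224, 3.131, 0.003]
force: [-0.6, -0.1, 7.6]
grip_width: 0.0113
finger_force: 59.0
t 4.6 tcp [0.4921 0.2317 0.0234] yaw -8.189838863558974 tilt -0.18027105555620365 -0.10651320967771237 w 0.011260691155368591
```

Gripped (11.3 mm). I'll carry it to nest 3: yaw first, then tilt 13°.

```bash
python3 -m creep '[[0,0,0,0.0625,0,0,0],[0,0,0,0.0625,0,0,0],[0,0.02,-0.049,0.01,0,0,0.038],[0,0.02,-0.049,0,0,0,0.038],[0,0.02,-0.049,0,0,0,0.038],[0,0.021,-0.05,0,-0.002,-0.076,0],[0,0.021,-0.05,0,-0.002,-0.076,0],[0,0.021,-0.05,0,-0.002,-0.076,0]]'
python3 -m creep '[[0,0,0,0,0,0,0],[0,0,0,0,0,0,0]]'
cat > nest.py <<'E'
# TCP in nest coordinates (mm), nest axes yaw -1.7 deg
from h import *
o=get_obs();p=np.array(o["tool_pos"]);x=R.from_rotvec(o["ee_rot"]).as_matrix()
a=np.radians(-1.7);X=np.array([np.cos(a),np.sin(a)]);u=np.array([-X[1],X[0]])
e=R.from_matrix(R.from_euler("z",a).as_matrix().T@x@np.diag([-1,1,-1])).as_rotvec()
for i,s in((1,.075),(2,0),(3,-.075)):
    q=p[:2]-np.array([.6057,.0105])-s*u
    if abs(q@u)<.035: print("nest",i,"x %.1f y %.1f z %.1f"%(q@X*1e3,q@u*1e3,(p[2]-.05)*1e3),"rot err deg",np.degrees(e).round(2),"t",o["t"],"F",np.round(o["force"],1),"w",round(o["grip_width"],4))
E
python3 nest.py
```

```text
t: 5.6
tool_pos: [0.6144, -0.0676, 0.1576]
ee_rot: [0.041, 2.909, -0.005]
force: [-0.1, -0.2, -1.5]
grip_width: 0.0108
finger_force: 59.1
t: 5.85
tool_pos: [0.6134, -0.0655, 0.1569]
ee_rot: [0.042, 2.913, -0.003]
force: [0.2, 0.9, -0.6]
grip_width: 0.011
finger_force: 59.1
nest 3 x 10.0 y -0.8 z 106.9 rot err deg [  0.08 -13.06   0.05] t 5.85 F [ 0.2  0.9 -0.6] w 0.011
```

```bash
python3 -m creep '[[0,0.001,0.001,-0.03,0,0,0],[0,0,0,-0.03,0,0,0],[0,0,0,-0.014,0,0,0],[0,0,0,0,0,0,0],[0,0,0,0,0,0,0]]'
python3 nest.py; python3 lugs.py w5 0.07
python3 - <<'E'
import cv2
im=cv2.imread('pics/w5.png');cv2.imwrite('pics/w5c.png',cv2.resize(im[200:440,160:480],None,fx=2,fy=2))
E
```

```text
t: 6.48
tool_pos: [0.6156, -0.0647, 0.0835]
ee_rot: [0.041, 2.911, -0.004]
force: [-0.5, -0.2, -1.8]
grip_width: 0.0115
finger_force: 40.1
nest 3 x 12.1 y 0.1 z 33.5 rot err deg [  0.05 -13.18   0.08] t 6.475 F [-0.5 -0.2 -1.8] w 0.0115
t 6.475 tcp [ 0.6156 -0.0647  0.0835] yaw -1.622422718483875 tilt -13.173473834539656 0.3420099772591628 w 0.011464285547920833
[    0     0    89   226 11522] [ 34.5135 133.3887] [ 0.5426 -0.1526]
[  274   232    93   202 10191] [320.1984 307.9154] [ 0.616  -0.0654]
```

View pics/w5c.png

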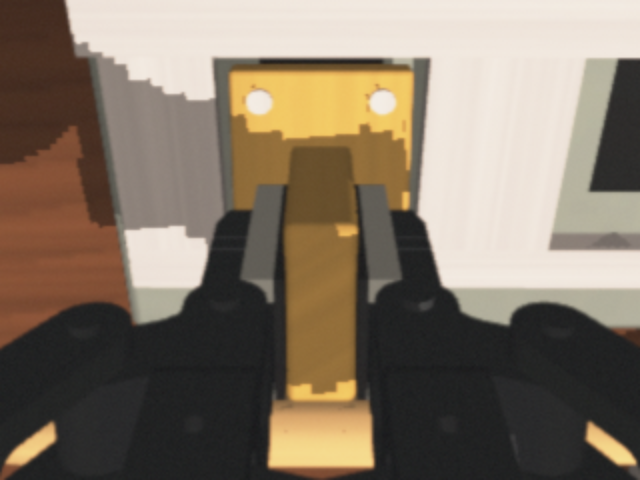

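The plate's lip end is centred between the rails (gaps 15 and 10 px) just short of the lip. The grip force dipped, so I'll step down slowly and check.

```bash
python3 -m creep '[[0,0,0,-0.003,0,0,0],[0,0,0,-0.002,0,0,0],[0,0,0,0,0,0,0],[0,0,0,0,0,0,0]]'
python3 nest.py
```

```text
t: 7.02
tool_pos: [0.6146, -0.0651, 0.0773]
ee_rot: [0.042, 2.913, -0.004]
force: [0.4, -0.1, -1.5]
grip_width: 0.0114
finger_force: 63.4
nest 3 x 11.2 y -0.3 z 27.3 rot err deg [  0.04 -13.07   0.05] t 7.025 F [ 0.4 -0.1 -1.5] w 0.0114
```

```bash
python3 -m creep '[[0,-0.004,0,0.001,0,0,0],[0,-0.004,0,0,0,0,0],[0,-0.004,0,0,0,0,0],[0,-0.003,0,0,0,0,0],[0,0,0,0,0,0,0]]'; python3 nest.py
python3 -m creep '[[0,-0.001,0,0,0,0,0],[0,-0.001,0,0,0,0,0],[0,0,0,0,0,0,0]]'; python3 nest.py
```

```text
t: 7.65
tool_pos: [0.5993, -0.0651, 0.0783]
ee_rot: [0.042, 2.913, -0.004]
force: [-0.1, 0.3, -0.6]
grip_width: 0.0108
finger_force: 63.5
nest 3 x -4.1 y -0.8 z 28.3 rot err deg [  0.04 -13.06   0.04] t 7.65 F [-0.1  0.3 -0.6] w 0.0108
t: 8.02
tool_pos: [0.5977, -0.0651, 0.0783]
ee_rot: [0.042, 2.913, -0.004]
force: [0.2, 0.1, -2.1]
grip_width: 0.0109
finger_force: 63.5
nest 3 x -5.8 y -0.8 z 28.3 rot err deg [  0.04 -13.08   0.05] t 8.025 F [ 0.2  0.1 -2.1] w 0.0109
```

```bash
python3 -m creep '[[0,0.0014,0,-0.0018,0.0017,0.057,0],[0,0.0014,0.0005,-0.0018,0.0017,0.057,0],[0,0.0013,0,-0.0018,0.0017,0.057,0],[0,0.0013,0,-0.0018,0.0017,0.057,0],[0,0,0,0,0,0,0],[0,0,0,0,0,0,0]]'; python3 nest.py
python3 -m creep '[[0,0,0,-0.001,0,0,0],[0,0,0,0,0,0,0]]'; python3 nest.py
```

```text
t: 8.78
tool_pos: [0.6026, -0.0646, 0.0709]
ee_rot: [0.046, 3.141, 0.001]
force: [-0.4, 0.0, -2.0]
grip_width: 0.011
finger_force: 63.7
nest 3 x -0.9 y -0.2 z 20.9 rot err deg [ 0.04 -0.02  0.04] t 8.775 F [-0.4  0.  -2. ] w 0.011
t: 9.02
tool_pos: [0.6025, -0.0646, 0.0705]
ee_rot: [-0.046, -3.141, -0.001]
force: [-3.2, -0.4, 4.5]
grip_width: 0.0105
finger_force: 64.4
nest 3 x -1.0 y -0.2 z 20.5 rot err deg [0.05 0.01 0.04] t 9.025 F [-3.2 -0.4  4.5] w 0.0105
```

Flat on the floor. Release, check the view from above, then go to the middle plate.

```bash
python3 -m creep '[[0.035,0,0,0,0,0,0],[0.035,0,0,0,0,0,0],[0.035,0,0,0,0,0,0],[0.04,0,0,0.03,0,0,0],[0.04,0,0,0.06,0,0,0],[0.04,0,0,0.05,0,0,0],[0.04,0,0,0,0,0,0]]'; python3 lugs.py w6 0.07
python3 -m creep '[[0.04,-0.02,0.062,0,0,0,-0.033],[0.04,-0.023,0.062,0,0,0,-0.033],[0.04,-0.024,0.062,0,0,0,-0.033],[0.04,-0.024,0.062,0,0,0,-0.033],[0.04,-0.024,0.062,-0.03,0,0,-0.033],[0.04,-0.024,0.06,-0.03,0,0,-0.033],[0.04,0,0,0,0,0,0],[0.04,0,0,0,0,0,0]]'; python3 lugs.py w7 0.009
python3 - <<'E'
import cv2,numpy as np
a=cv2.imread('pics/w6.png')[160:400,160:480];b=cv2.imread('pics/w7.png')[60:360,160:640]
cv2.imwrite('pics/c1.png',np.hstack([cv2.resize(a,(320,300)),b]))
E
```

```text
t: 9.9
tool_pos: [0.606, -0.065, 0.2146]
ee_rot: [0.046, 3.133, 0.001]
force: [0.6, 0.9, -1.8]
grip_width: 0.0399
finger_force: 0.0
t 9.9 tcp [ 0.606  -0.065   0.2146] yaw -1.671909441378983 tilt -0.49929282959156734 -0.025152623377010186 w 0.039865661021753734
[   0    0  181  208 7481] [110.2224 140.3733] [ 0.5431 -0.2053]
[ 296  190   48   63 2938] [320.1641 220.8618] [ 0.6034 -0.0654]
[527 296  57  48 740] [554.1419 318.6243] [0.6878 0.115 ]
[ 263  349  115   28 1601] [319.2948 358.8701] [ 0.7193 -0.0694]
t: 10.95
tool_pos: [0.4749, 0.2748, 0.1569]
ee_rot: [-0.355, -3.12, 0.002]
force: [0.6, -0.1, 0.5]
grip_width: 0.0398
finger_force: 0.0
t 10.95 tcp [0.4749 0.2748 0.1569] yaw -12.982998333805007 tilt 0.08159985492662153 0.07082046578588412 w 0.03977409389934507
[ 431  124   78  102 4474] [470.3932 175.0539] [0.463 0.385]
[ 338  156   51   88 4155] [363.349  199.8356] [0.4636 0.3082]
```

View pics/c1.png

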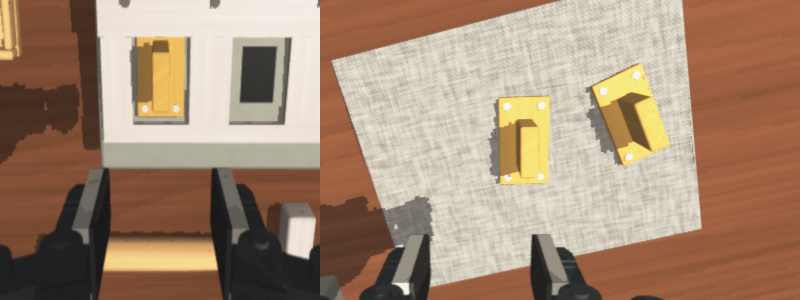

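Plate 1 lies flat in nest 3 under the lip. The middle plate is centred at wrist px (365,200), square to the tool.

```bash
python3 -m creep '[[0.04,-0.0055,0.017,0,0,0,0],[0.04,-0.0055,0.017,-0.03,0,0,0],[0.04,0,0,-0.04,0,0,0],[0.04,0,0,-0.03,0,0,0],[0.04,0,0,0,0,0,0]]';python3 lugs.py
```

```text
t: 11.62
tool_pos: [0.4631, 0.3092, 0.0565]
ee_rot: [-0.356, -3.119, 0.003]
force: [0.1, -0.6, 1.1]
grip_width: 0.04
finger_force: 0.0
t 11.625 tcp [0.4631 0.3092 0.0565] yaw -13.026315019930774 tilt 0.16873051168191303 0.07633348979840597 w 0.03995369820784793
```

```bash
python3 -m creep '[[0.04,0.0005,0,-0.02,0,0,0],[0.04,0,0,-0.013,0,0,0],[0.04,0,0,0,0,0,0],[0,0,0,0,0,0,0],[0,0,0,0,0,0,0],[0,0,0,0,0,0,0],[0,0,0,0,0,0,0]]';python3 lugs.py
python3 -m creep '[[0,0,0,0.0625,0,0,0],[0,0,0,0.0625,0,0,0],[0,0.025,-0.049,0.01,0,0,0.066],[0,0.025,-0.05,0,0,0,0.066],[0,0.025,-0.05,0,0,0,0.066],[0,0.026,-0.05,0,-0.002,-0.076,0],[0,0.026,-0.05,0,-0.002,-0.076,0],[0,0.026,-0.05,0,-0.002,-0.076,0]]'
python3 -m creep '[[0,0,0,0,0,0,0],[0,0,0,0,0,0,0]]';python3 nest.py
```

```text
t: 12.5
tool_pos: [0.4654, 0.3101, 0.0257]
ee_rot: [0.356, 3.12, 0.002]
force: [-0.0, -0.2, 6.0]
grip_width: 0.011
finger_force: 59.6
t 12.5 tcp [0.4654 0.3101 0.0257] yaw -13.002537027215645 tilt -0.06505910507256411 -0.08262859538523122 w 0.011018789658321482
t: 13.5
tool_pos: [0.618, 0.0092, 0.1598]
ee_rot: [0.042, 2.912, -0.003]
force: [0.4, 0.7, -1.7]
grip_width: 0.011
finger_force: 59.0
t: 13.75
tool_pos: [0.6171, 0.0112, 0.1595]
ee_rot: [0.042, 2.915, -0.002]
force: [0.6, 0.6, -1.1]
grip_width: 0.0109
finger_force: 59.0
nest 2 x 11.4 y 1.0 z 109.5 rot err deg [  0.11 -12.97   0.04] t 13.75 F [ 0.6  0.6 -1.1] w 0.0109
```

```bash
python3 -m creep '[[0,0,-0.001,-0.03,0,0,0],[0,0,0,-0.03,0,0,0],[0,0,0,-0.014,0,0,0],[0,0,0,-0.004,0,0,0],[0,0,0,0,0,0,0],[0,0,0,0,0,0,0]]';python3 nest.py
```

```text
t: 14.5
tool_pos: [0.6187, 0.01, 0.0832]
ee_rot: [0.042, 2.911, -0.002]
force: [-0.6, 0.6, -2.2]
grip_width: 0.0112
finger_force: 59.1
nest 2 x 13.0 y -0.1 z 33.2 rot err deg [  0.1  -13.17   0.05] t 14.5 F [-0.6  0.6 -2.2] w 0.0112
```

```bash
python3 -m creep '[[0,0,0,-0.002,0,0,0],[0,0,0,0,0,0,0]]';python3 nest.py
python3 -m creep '[[0,-0.004,0,0,0,0,0],[0,-0.004,0,0,0,0,0],[0,-0.004,0,0,0,0,0],[0,-0.003,0,0,0,0,0],[0,0,0,0,0,0,0]]'; python3 nest.py
```

```text
t: 14.75
tool_pos: [0.6179, 0.0098, 0.0802]
ee_rot: [0.042, 2.913, -0.003]
force: [-0.3, 0.0, -2.3]
grip_width: 0.0112
finger_force: 59.1
nest 2 x 12.2 y -0.3 z 30.2 rot err deg [  0.09 -13.08   0.05] t 14.75 F [-0.3  0.  -2.3] w 0.0112
t: 15.38
tool_pos: [0.6026, 0.0098, 0.08]
ee_rot: [0.042, 2.913, -0.003]
force: [-0.4, 1.2, -2.6]
grip_width: 0.0113
finger_force: 59.1
nest 2 x -3.1 y -0.8 z 30.0 rot err deg [  0.08 -13.05   0.05] t 15.375 F [-0.4  1.2 -2.6] w 0.0113
```

```bash
python3 -m creep '[[0,-0.001,0.0005,0.0003,0,0,0],[0,-0.0012,0,0,0,0,0],[0,0,0,0,0,0,0]]'; python3 nest.py
python3 -m creep '[[0,0.0015,0.0002,-0.0018,0.0017,0.057,0],[0,0.0015,0.0002,-0.0017,0.0017,0.057,0],[0,0.0014,0,-0.0017,0.0017,0.057,0],[0,0.0014,0,-0.0017,0.0017,0.057,0],[0,0,0,0,0,0,0],[0,0,0,0,0,0,0]]'; python3 nest.py
python3 -m creep '[[0,0,0,-0.0006,0,0,0],[0,0,0,0,0,0,0]]'; python3 nest.py
```

```text
t: 15.75
tool_pos: [0.6006, 0.0103, 0.0803]
ee_rot: [0.042, 2.913, -0.003]
force: [-0.1, 0.2, -2.0]
grip_width: 0.0106
finger_force: 59.1
nest 2 x -5.1 y -0.3 z 30.3 rot err deg [  0.08 -13.06   0.05] t 15.75 F [-0.1  0.2 -2. ] w 0.0106
t: 16.5
tool_pos: [0.606, 0.0107, 0.0733]
ee_rot: [0.045, 3.141, 0.002]
force: [-0.4, 0.8, -3.0]
grip_width: 0.0111
finger_force: 59.1
nest 2 x 0.3 y 0.2 z 23.3 rot err deg [ 0.09 -0.02  0.04] t 16.5 F [-0.4  0.8 -3. ] w 0.0111
t: 16.75
tool_pos: [0.6061, 0.0108, 0.0729]
ee_rot: [0.045, 3.141, 0.002]
force: [-0.5, 0.7, -2.5]
grip_width: 0.011
finger_force: 59.1
nest 2 x 0.4 y 0.3 z 22.9 rot err deg [ 0.09 -0.    0.04] t 16.75 F [-0.5  0.7 -2.5] w 0.011
```

```bash
python3 -m creep '[[0,0,0,-0.0004,0,0,0],[0.035,0,0,0,0,0,0],[0.035,0,0,0,0,0,0],[0.035,0,0,0,0,0,0],[0.04,0,0,0.03,0,0,0],[0.04,0,0,0.06,0,0,0],[0.04,0,0,0.05,0,0,0],[0.04,0,0,0,0,0,0]]'; python3 lugs.py w8 0.07
python3 -m creep '[[0.04,-0.02,0.06,0,0,0,0.045],[0.04,-0.023,0.06,0,0,0,0.045],[0.04,-0.024,0.06,0,0,0,0.045],[0.04,-0.024,0.06,0,0,0,0.045],[0.04,-0.024,0.06,-0.03,0,0,0.045],[0.04,-0.024,0.06,-0.03,0,0,0.045],[0.04,0,0,0,0,0,0],[0.04,0,0,0,0,0,0]]'; python3 lugs.py w9 0.009
python3 - <<'E'
import cv2,numpy as np
a=cv2.imread('pics/w8.png')[160:400,160:480];b=cv2.imread('pics/w9.png')[60:360,160:640]
cv2.imwrite('pics/c2.png',np.hstack([cv2.resize(a,(320,300)),b]))
E
```

```text
t: 17.75
tool_pos: [0.6094, 0.0107, 0.2171]
ee_rot: [0.046, 3.133, 0.004]
force: [-1.0, -0.5, -1.0]
grip_width: 0.0401
finger_force: 0.0
t 17.75 tcp [0.6094 0.0107 0.2171] yaw -1.6737151613555368 tilt -0.5034659350991217 -0.13226915110737247 w 0.04006368481531674
[   0    0   96  206 5993] [ 60.5984 117.6616] [ 0.5311 -0.1605]
[ 195  188   52   63 2963] [221.3095 218.6936] [ 0.6038 -0.0609]
[ 296  188   48   66 3064] [319.5767 220.2046] [0.6071 0.0102]
[446 294  56  47 581] [470.1136 315.5215] [0.6883 0.1264]
[ 121  347   84   23 1089] [163.5583 354.5354] [ 0.7163 -0.1197]
[ 263  347  101   27 1337] [313.7532 355.8714] [0.7215 0.0022]
t: 18.8
tool_pos: [0.4753, 0.3487, 0.1584]
ee_rot: [0.378, -3.117, 0.001]
force: [1.1, -0.1, 0.3]
grip_width: 0.0399
finger_force: 0.0
t 18.8 tcp [0.4753 0.3487 0.1584] yaw 13.81547357675624 tilt 0.1220170713230379 0.036053416972136966 w 0.03987347707764441
[ 348  179   52   84 4050] [372.8906 219.9526] [0.4625 0.3852]
[  0 401  50  34 438] [ 28.1005 414.7534] [0.6995 0.1457]
```

View pics/c2.png

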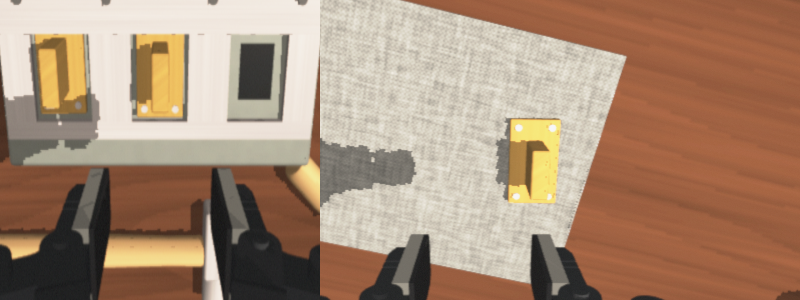

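Both plates are seated. The third is centred at wrist px (374,221), square to the tool.

```bash
python3 -m creep '[[0.04,-0.006,0.0187,0,0,0,0],[0.04,-0.006,0.0187,-0.03,0,0,0],[0.04,0,0,-0.04,0,0,0],[0.04,0,0,-0.03,0,0,0],[0.04,0,0,-0.02,0,0,0],[0.04,0,0,0,0,0,0]]';python3 lugs.py
```

```text
t: 19.6
tool_pos: [0.4632, 0.3869, 0.0389]
ee_rot: [0.377, -3.117, -0.001]
force: [-0.6, -0.5, 0.2]
grip_width: 0.0399
finger_force: 0.0
t 19.6 tcp [0.4632 0.3869 0.0389] yaw 13.798383488345527 tilt 0.11440098647945435 -0.017907957331539024 w 0.039873765271428975
```

```bash
python3 -m creep '[[0.04,0,0,-0.015,0,0,0],[0.04,0,0,0,0,0,0],[0,0,0,0,0,0,0],[0,0,0,0,0,0,0],[0,0,0,0,0,0,0],[0,0,0,0,0,0,0]]';python3 lugs.py
python3 -m creep '[[0,0,0,0.0625,0,0,0],[0,0,0,0.0625,0,0,0],[0,0.026,-0.05,0.01,0,0,-0.09],[0,0.026,-0.05,0,0,0,-0.09],[0,0.026,-0.05,0,0,0,-0.091],[0,0.026,-0.05,0,-0.002,-0.076,0],[0,0.026,-0.05,0,-0.002,-0.076,0],[0,0.026,-0.05,0,-0.002,-0.076,0]]'
python3 -m creep '[[0,0,0,0,0,0,0],[0,0,0,0,0,0,0]]';python3 nest.py;python3 lugs.py
```

```text
t: 20.35
tool_pos: [0.4643, 0.3876, 0.0256]
ee_rot: [-0.378, 3.118, 0.004]
force: [-0.2, -0.1, 5.9]
grip_width: 0.0108
finger_force: 59.5
t 20.35 tcp [0.4643 0.3876 0.0256] yaw 13.810211004151023 tilt -0.032843493114927146 -0.1385857158466103 w 0.010786293178199973
t: 21.35
tool_pos: [0.6199, 0.0854, 0.1596]
ee_rot: [0.043, 2.912, -0.002]
force: [0.9, -0.1, -1.8]
grip_width: 0.0112
finger_force: 59.0
t: 21.6
tool_pos: [0.6191, 0.0875, 0.1594]
ee_rot: [0.044, 2.915, -0.001]
force: [-0.1, 1.4, -2.4]
grip_width: 0.0111
finger_force: 59.0
nest 1 x 11.1 y 2.3 z 109.4 rot err deg [ 1.500e-01 -1.298e+01 -1.000e-02] t 21.6 F [-0.1  1.4 -2.4] w 0.0111
t 21.6 tcp [0.6191 0.0875 0.1594] yaw -1.7327365141803384 tilt -12.979029553076508 0.23639886598309232 w 0.011068239352316961
```

```bash
python3 -m creep '[[0,0,-0.0022,-0.03,0,0,0],[0,0,0,-0.03,0,0,0],[0,0,0,-0.014,0,0,0],[0,0,0,-0.004,0,0,0],[0,0,0,0,0,0,0],[0,0,0,-0.002,0,0,0],[0,0,0,0,0,0,0]]';python3 nest.py
python3 -m creep '[[0,-0.004,0,0,0,0,0],[0,0,0,0,0,0,0],[0,0,0,0,0,0,0]]'; python3 nest.py
```

```text
t: 22.48
tool_pos: [0.6201, 0.085, 0.0804]
ee_rot: [0.043, 2.912, -0.001]
force: [0.1, 0.4, -1.7]
grip_width: 0.0111
finger_force: 59.1
nest 1 x 12.2 y -0.1 z 30.4 rot err deg [ 1.500e-01 -1.312e+01 -1.000e-02] t 22.475 F [ 0.1  0.4 -1.7] w 0.0111
t: 22.85
tool_pos: [0.6158, 0.0849, 0.0799]
ee_rot: [0.043, 2.913, -0.001]
force: [-0.9, 0.1, -1.9]
grip_width: 0.0112
finger_force: 59.1
nest 1 x 7.9 y -0.3 z 29.9 rot err deg [ 1.400e-01 -1.307e+01 -1.000e-02] t 22.85 F [-0.9  0.1 -1.9] w 0.0112
```

```bash
python3 -m creep '[[0,-0.004,0.0002,0.0003,0,0,0],[0,-0.004,0.0002,0,0,0,0],[0,-0.003,0,0,0,0,0],[0,-0.002,0,0,0,0,0],[0,0,0,0,0,0,0]]'; python3 nest.py
python3 -m creep '[[0,0.0015,0.0002,-0.0018,0.0017,0.057,0],[0,0.0015,0.0002,-0.0017,0.0017,0.057,0],[0,0.0014,0,-0.0017,0.0017,0.057,0],[0,0.0014,0,-0.0017,0.0017,0.057,0],[0,0,0,0,0,0,0],[0,0,0,0,0,0,0]]'; python3 nest.py
python3 -m creep '[[0,0,0,-0.0007,0,0,0],[0,0,0,0,0,0,0]]'; python3 nest.py
```

```text
t: 23.48
tool_pos: [0.6027, 0.0854, 0.0802]
ee_rot: [0.043, 2.913, -0.001]
force: [-0.1, 0.7, -1.6]
grip_width: 0.0112
finger_force: 59.1
nest 1 x -5.2 y -0.3 z 30.2 rot err deg [  0.14 -13.07  -0.  ] t 23.475 F [-0.1  0.7 -1.6] w 0.0112
t: 24.22
tool_pos: [0.6082, 0.0857, 0.0731]
ee_rot: [0.047, 3.141, 0.004]
force: [0.1, 0.2, -1.7]
grip_width: 0.0109
finger_force: 59.1
nest 1 x 0.3 y 0.2 z 23.1 rot err deg [ 0.13 -0.03 -0.02] t 24.225 F [ 0.1  0.2 -1.7] w 0.0109
t: 24.48
tool_pos: [0.6083, 0.0859, 0.0726]
ee_rot: [0.047, 3.141, 0.004]
force: [-0.3, -0.1, -2.5]
grip_width: 0.0111
finger_force: 59.1
nest 1 x 0.3 y 0.4 z 22.6 rot err deg [ 0.14 -0.01 -0.  ] t 24.475 F [-0.3 -0.1 -2.5] w 0.0111
```

```bash
python3 -m creep '[[0,0,0,-0.0003,0,0,0],[0.035,0,0,0,0,0,0],[0.035,0,0,0,0,0,0],[0.035,0,0,0,0,0,0],[0.04,0,0,0.03,0,0,0],[0.04,0,0,0.06,0,0,0],[0.04,0,0,0.05,0,0,0],[0.04,0,0,0,0,0,0]]'
python3 -m creep '[[0.04,0,-0.0375,0.01,0,0,0],[0.04,0,-0.0375,0.02,0,0,0],[0.04,0,0,0,0,0,0],[0.04,0,0,0,0,0,0]]';python3 lugs.py w10 .07
python3 -m creep '[[0,-0.05,-0.02,-0.03,0,0,0],[0,-0.05,-0.02,-0.03,0,0,0],[0,-0.05,-0.02,-0.03,0,0,0],[0,0,0,0,0,0,0],[0,0,0,0,0,0,0]]';python3 lugs.py w11 .05
python3 - <<'E'
import cv2,numpy as np
a=cv2.imread('pics/w10.png')[150:400,120:520];b=cv2.imread('pics/w11.png')[:,120:520]
cv2.imwrite('pics/c3.png',np.hstack([cv2.copyMakeBorder(a,0,230,0,0,0),b]))
E
```

```text
t: 25.48
tool_pos: [0.6116, 0.0861, 0.2169]
ee_rot: [0.048, 3.133, 0.007]
force: [0.1, 0.0, -0.6]
grip_width: 0.0398
finger_force: 0.0
t: 25.98
tool_pos: [0.6081, 0.0114, 0.2412]
ee_rot: [-0.047, -3.14, -0.005]
force: [-0.5, 0.6, -0.9]
grip_width: 0.0402
finger_force: 0.0
t 25.975 tcp [0.6081 0.0114 0.2412] yaw -1.7065730817576164 tilt 0.08197573261503009 -0.17158257427321158 w 0.0401548639455352
[   0    0  110  204 5674] [ 71.6246 121.5691] [ 0.5308 -0.1677]
[ 203  186   48   59 2566] [227.567  214.7599] [ 0.604  -0.0612]
[ 297  186   45   62 2658] [318.728  216.1828] [0.6073 0.0103]
[ 386  186   48   61 2683] [409.2613 215.7771] [0.6091 0.0816]
[438 285  53  46 548] [459.6387 306.312 ] [0.6895 0.1272]
[ 132  338   84   26 1243] [168.4529 346.9147] [ 0.7209 -0.1244]
[ 266  338   95   25 1154] [313.4437 345.922 ] [0.724  0.0022]
t: 26.65
tool_pos: [0.4592, -0.0482, 0.1522]
ee_rot: [0.045, 3.141, 0.005]
force: [0.7, 0.4, -0.5]
grip_width: 0.0001
finger_force: 0.0
t 26.65 tcp [ 0.4592 -0.0482  0.1522] yaw -1.6309115838480694 tilt -0.026566108262164302 -0.16468964347326265 w 7.937511709823167e-05
[ 138   15   78   79 3287] [175.2108  53.7819] [ 0.349  -0.1233]
[    0   162   159   245 32457] [ 74.5243 291.591 ] [ 0.4865 -0.2069]
```

View pics/c3.png

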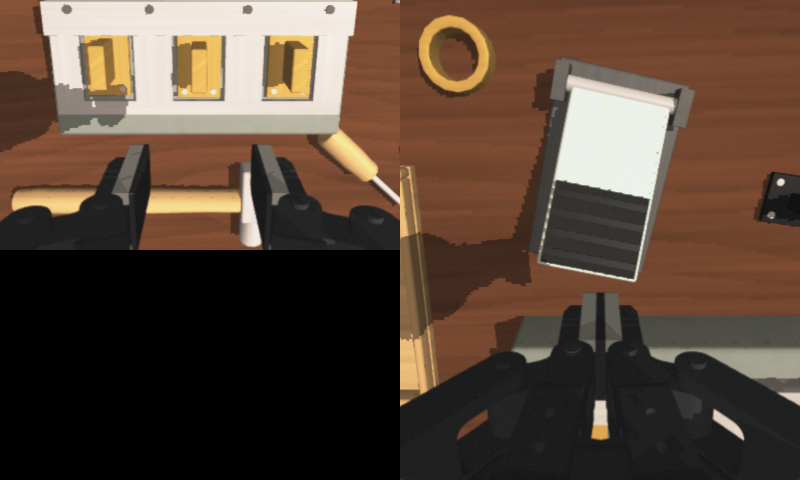

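All three plates lie level in their nests. The pad corners are at crop (556,181), (651,199), (637,280) and (540,262).

```bash
python3 - <<'E'
from h import *
a=np.load("pics/w11.npz")
print(ray([(276,181),(371,199),(357,280),(260,262),(316,230)],a["K"],a["d"],a["M"],.053)[:,:2].round(4))
E
```

```text
[[ 0.4185 -0.0731]
 [ 0.4307 -0.0176]
 [ 0.4825 -0.0259]
 [ 0.4686 -0.0861]
 [ 0.4489 -0.0507]]
```

```bash
python3 -m creep '[[0,-0.006,-0.003,-0.04,0,0,0],[0,0,0,-0.03,0,0,0],[0,0,0,-0.01,0,0,0],[0,0,0,-0.01,0,0,0],[0,0,0,-0.01,0,0,0],[0,0,0,-0.005,0,0,0],[0,0,0,-0.003,0,0,0],[0,0,0,0,0,0,0]]'
```

```text
t: 27.7
tool_pos: [0.4568, -0.0524, 0.0458]
ee_rot: [0.047, 3.133, 0.003]
force: [4.5, -0.6, 6.6]
grip_width: -0.0001
finger_force: 3.6
```

```bash
python3 -m creep '[[0,0,0,-0.003,0,0,0],[0,0,0,0,0,0,0]]';python3 -m creep '[[0,0,0,-0.002,0,0,0],[0,0,0,0,0,0,0]]';python3 -m creep '[[0,0,0,-0.002,0,0,0],[0,0,0,0,0,0,0]]'
```

```text
t: 27.95
tool_pos: [0.4571, -0.0525, 0.043]
ee_rot: [0.047, 3.133, 0.003]
force: [4.0, -0.7, 7.6]
grip_width: -0.0004
finger_force: 4.0
t: 28.2
tool_pos: [0.4572, -0.0526, 0.041]
ee_rot: [0.047, 3.132, 0.003]
force: [4.4, -1.8, 9.2]
grip_width: -0.0002
finger_force: 4.2
t: 28.45
tool_pos: [0.4573, -0.0526, 0.0391]
ee_rot: [0.047, 3.132, 0.003]
force: [4.1, -1.8, 10.5]
grip_width: -0.0001
finger_force: 4.9
```

```bash
python3 -m creep '[[0,0,0,-0.0015,0,0,0],[0,0,0,0,0,0,0]]';python3 -m creep '[[0,0,0,-0.0015,0,0,0],[0,0,0,0,0,0,0]]'
```

```text
t: 28.7
tool_pos: [0.4574, -0.0526, 0.0385]
ee_rot: [0.047, 3.132, 0.003]
force: [1.1, -0.1, 24.3]
grip_width: -0.0002
finger_force: 12.1
t: 28.95
tool_pos: [0.4575, -0.0526, 0.0379]
ee_rot: [0.048, 3.132, 0.004]
force: [-3.3, 0.6, 40.6]
grip_width: -0.0002
finger_force: 20.2
```

That's the stop: force jumped with no further travel. Ease slightly, hold about 1.75 s, then release.

```bash
python3 -m creep '[[0,0,0,0.001,0,0,0],[0,0,0,0,0,0,0],[0,0,0,0,0,0,0],[0,0,0,0,0,0,0],[0,0,0,0,0,0,0],[0,0,0,0,0,0,0],[0,0,0,0,0,0,0]]';python3 -m creep '[[0,0,0,0,0,0,0],[0,0,0,0,0,0,0],[0,0,0,0,0,0,0],[0,0,0,0,0,0,0],[0,0,0,0,0,0,0],[0,0,0,0,0,0,0],[0,0,0,0,0,0,0]]'
python3 -m creep '[[0,0,0,0.005,0,0,0],[0,0,0,0.01,0,0,0],[0,0,0,0.02,0,0,0],[0,0,0,0.03,0,0,0],[0.04,0.02,0.02,0.05,0,0,0],[0.04,0.04,0.02,0.05,0,0,0],[0.04,0.045,0.02,0.02,0,0,0],[0.04,0.045,0.003,0,0,0,0]]';python3 -m creep '[[0.04,0,0,0,0,0,0],[0.04,0,0,0,0,0,0]]';python3 nest.py; python3 lugs.py w12 .07
```

```text
t: 29.82
tool_pos: [0.4574, -0.0526, 0.0383]
ee_rot: [0.047, 3.132, 0.003]
force: [-0.8, -0.3, 28.7]
grip_width: -0.0005
finger_force: 14.6
t: 30.7
tool_pos: [0.4574, -0.0526, 0.0383]
ee_rot: [0.047, 3.132, 0.003]
force: [-0.4, -0.8, 29.9]
grip_width: 0.0002
finger_force: 14.6
t: 31.7
tool_pos: [0.6029, 0.0119, 0.22]
ee_rot: [0.042, 3.136, 0.006]
force: [0.9, -0.5, 0.0]
grip_width: 0.0398
finger_force: 0.0
t: 31.95
tool_pos: [0.5991, 0.0092, 0.2166]
ee_rot: [-0.047, -3.14, -0.003]
force: [-0.3, 0.2, -0.6]
grip_width: 0.04
finger_force: 0.0
nest 2 x -6.6 y -1.5 z 166.6 rot err deg [ 0.12  0.07 -0.03] t 31.95 F [-0.3  0.2 -0.6] w 0.04
t 31.95 tcp [0.5991 0.0092 0.2166] yaw -1.7329107408496938 tilt 0.06514225083671643 -0.1261448130593651 w 0.040016596692564396
[   0    0  101  220 6556] [ 62.4556 125.0032] [ 0.5238 -0.162 ]
[ 199  204   51   61 2836] [224.7225 233.7006] [ 0.6032 -0.061 ]
[ 299  204   48   64 2939] [322.1034 235.1259] [0.6065 0.0102]
[ 394  204   52   64 3006] [418.7102 235.1993] [0.6087 0.0811]
[447 307  57  46 562] [471.5302 328.2936] [0.6872 0.1263]
[ 260  359  106   27 1293] [312.5406 366.9018] [ 0.7189 -0.0008]
```

The press is done (held about 2 s at 29 N) and the plates are unmoved. Now to unload, nest 3 first.

```bash
python3 -m creep '[[0.035,0.002,-0.037,0,0,0,0],[0.035,0.002,-0.037,0,0,0,0],[0.035,0,0,-0.05,0,0,0],[0.035,0,0,-0.05,0,0,0],[0.035,0,0,-0.03,0,0,0],[0.035,0,0,0,0,0,0],[0.035,0,0,0,0,0,0]]';python3 nest.py
```

```text
t: 32.88
tool_pos: [0.6044, -0.0649, 0.0884]
ee_rot: [0.048, 3.139, 0.004]
force: [0.3, 0.4, 0.0]
grip_width: 0.0346
finger_force: 0.0
nest 3 x 1.0 y -0.4 z 38.4 rot err deg [ 0.13 -0.1  -0.04] t 32.875 F [0.3 0.4 0. ] w 0.0346
```

```bash
python3 -m creep '[[0.035,-0.001,0.0003,-0.016,0,0,0],[0.035,0,0,0,0,0,0],[0,0,0,0,0,0,0],[0,0,0,0,0,0,0],[0,0,0,0,0,0,0],[0,0,0,0,0,0,0]]';python3 nest.py
python3 -m creep '[[0,-0.0012,0,0.002,-0.0017,-0.057,0],[0,-0.0012,0,0.002,-0.0017,-0.057,0],[0,-0.0012,0,0.002,-0.0017,-0.057,0],[0,-0.0012,0,0.002,-0.0017,-0.057,0],[0,0,0,0,0,0,0]]';python3 nest.py
```

```text
t: 33.62
tool_pos: [0.6032, -0.0644, 0.0712]
ee_rot: [0.047, 3.14, 0.004]
force: [0.1, -0.2, 3.2]
grip_width: 0.0112
finger_force: 59.1
nest 3 x -0.2 y 0.1 z 21.2 rot err deg [ 0.14 -0.04 -0.02] t 33.625 F [ 0.1 -0.2  3.2] w 0.0112
t: 34.25
tool_pos: [0.5978, -0.0644, 0.0789]
ee_rot: [0.043, 2.913, -0.001]
force: [0.8, -0.1, -2.1]
grip_width: 0.0111
finger_force: 58.7
nest 3 x -5.7 y -0.1 z 28.9 rot err deg [ 1.400e-01 -1.307e+01 -1.000e-02] t 34.25 F [ 0.8 -0.1 -2.1] w 0.0111
```

```bash
python3 -m creep '[[0,0.004,0,0,0,0,0],[0,0.005,0,0,0,0,0],[0,0.005,0,0,0,0,0],[0,0.004,0,0,0,0,0],[0,0,0,0,0,0,0],[0,0,0,0.02,0,0,0],[0,0,0,0.05,0,0,0]]';python3 nest.py
python3 -m creep '[[0,-0.02,-0.05,0.02,0.0017,0.057,0],[0,-0.019,-0.052,0,0.0017,0.057,0],[0,-0.019,-0.052,0,0.0017,0.057,0],[0,-0.019,-0.052,0,0.0017,0.057,0],[0,-0.019,-0.052,0,0,0,0],[0,-0.019,-0.052,0,0,0,0],[0,0,0,0,0,0,0],[0,0,0,0,0,0,0]]'; python3 lugs.py w13 .007;python3 - <<'E'
import cv2
im=cv2.imread('pics/w13.png');cv2.imwrite('pics/w13c.png',im[:400])
E
```

```text
t: 35.12
tool_pos: [0.6137, -0.0642, 0.1471]
ee_rot: [0.043, 2.919, -0.001]
force: [1.2, -0.0, -1.4]
grip_width: 0.0113
finger_force: 58.8
nest 3 x 10.3 y 0.6 z 97.1 rot err deg [  0.14 -12.72  -0.  ] t 35.125 F [ 1.2 -0.  -1.4] w 0.0113
t: 36.12
tool_pos: [0.5011, -0.3737, 0.1686]
ee_rot: [-0.048, -3.141, -0.005]
force: [0.3, -0.5, -1.4]
grip_width: 0.0109
finger_force: 58.9
t 36.125 tcp [ 0.5011 -0.3737  0.1686] yaw -1.7339214920263522 tilt 0.0023723458316274497 -0.19277482786538497 w 0.010922195421185178
[  233    79   377   319 24219] [403.6274 241.6877] [ 0.5205 -0.3093]
```

View pics/w13c.png

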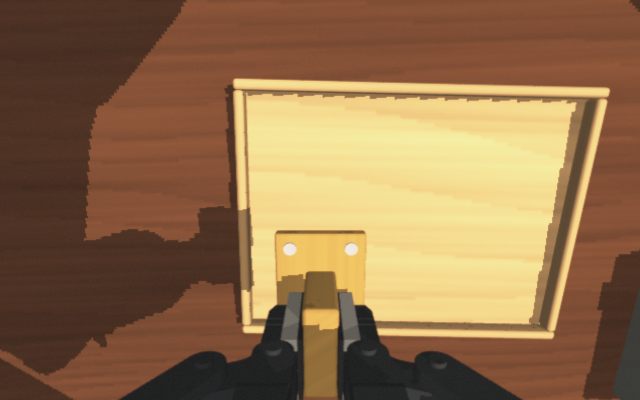

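The tray's inner floor runs roughly from (246,93) to (577,102) to (537,322) to (251,322), with the plate held above its left part.

```bash
python3 - <<'E'
from h import *
a=np.load("pics/w13.npz")
q=ray([(246,93),(577,102),(537,322),(251,322)],a["K"],a["d"],a["M"],.007)[:,:2];print(q.round(3).tolist(),q.mean(0))
E
python3 -m creep '[[0,0,0,-0.05,0,0,0],[0,0,0,-0.05,0,0,0],[0,0,0,-0.025,0,0,0],[0,0,0,0,0,0,0],[0,0,0,0,0,0,0]]'
```

```text
[[0.408, -0.422], [0.421, -0.192], [0.594, -0.196], [0.587, -0.434]] [ 0.5027233  -0.31094629]
t: 36.8
tool_pos: [0.5025, -0.374, 0.0451]
ee_rot: [0.045, 3.139, 0.003]
force: [-0.1, -0.6, -1.6]
grip_width: 0.011
finger_force: 59.0
```

```bash
python3 -m creep '[[0,0,0,-0.013,0,0,0],[0,0,0,-0.002,0,0,0],[0,0,0,0,0,0,0],[0,0,0,0,0,0,0]]';python3 -m creep '[[0,0,0,-0.0008,0,0,0],[0,0,0,0,0,0,0]]'
```

```text
t: 37.3
tool_pos: [0.5012, -0.3745, 0.0291]
ee_rot: [0.047, 3.141, 0.003]
force: [0.1, -0.0, -2.1]
grip_width: 0.0112
finger_force: 59.0
t: 37.55
tool_pos: [0.5012, -0.3745, 0.0283]
ee_rot: [0.047, 3.141, 0.003]
force: [-0.8, 0.2, 0.5]
grip_width: 0.0113
finger_force: 59.2
```

```bash
python3 -m creep '[[0.03,0,0,0,0,0,0],[0.03,0,0,0,0,0,0],[0.03,0,0,0,0,0,0],[0.03,0,0,0.04,0,0,0],[0.03,0,0,0.055,0,0,0],[0.03,0,0,0.055,0,0,0]]'
python3 -m creep '[[0.035,0.015,0.055,0,0,0,0],[0.035,0.015,0.055,0,0,0,0],[0.035,0.015,0.055,0,0,0,0],[0.035,0.015,0.055,0,0,0,0],[0.035,0.015,0.055,0,0,0,0],[0.035,0.015,0.055,0,0,0,0],[0.035,0.0145,0.055,0,0,0,0],[0.035,0,0,0,0,0,0]]'
python3 -m creep '[[0.035,0,0,-0.05,0,0,0],[0.035,0,0,-0.03,0,0,0],[0.035,0,0,0,0,0,0]]';python3 nest.py
```

```text
t: 38.3
tool_pos: [0.5008, -0.3742, 0.1795]
ee_rot: [-0.047, -3.141, -0.004]
force: [0.4, -0.4, -0.3]
grip_width: 0.0298
finger_force: 0.0
t: 39.3
tool_pos: [0.6062, 0.0178, 0.178]
ee_rot: [0.033, 3.141, 0.009]
force: [0.2, -0.2, -0.2]
grip_width: 0.0348
finger_force: 0.0
t: 39.67
tool_pos: [0.6034, 0.0096, 0.0959]
ee_rot: [-0.048, -3.136, -0.002]
force: [0.3, -1.2, -0.1]
grip_width: 0.0351
finger_force: 0.0
nest 2 x -2.3 y -0.9 z 45.9 rot err deg [ 0.08  0.29 -0.07] t 39.675 F [ 0.3 -1.2 -0.1] w 0.0351
```

```bash
python3 -m creep '[[0.035,0.001,0.0008,-0.015,0,0,0],[0.035,0,0,-0.009,0,0,0],[0.035,0,0,0,0,0,0],[0,0,0,0,0,0,0],[0,0,0,0,0,0,0],[0,0,0,0,0,0,0],[0,0,0,0,0,0,0]]';python3 nest.py
python3 -m creep '[[0,-0.0012,0,0.002,-0.0017,-0.057,0],[0,-0.0012,0,0.002,-0.0017,-0.057,0],[0,-0.0012,0,0.002,-0.0017,-0.057,0],[0,-0.0012,0,0.002,-0.0017,-0.057,0],[0,0,0,0,0,0,0]]';python3 nest.py
```

```text
t: 40.55
tool_pos: [0.6071, 0.0115, 0.0747]
ee_rot: [0.047, 3.14, 0.004]
force: [-2.1, 0.6, 6.3]
grip_width: 0.0108
finger_force: 59.5
nest 2 x 1.4 y 1.1 z 24.7 rot err deg [ 0.15 -0.07 -0.02] t 40.55 F [-2.1  0.6  6.3] w 0.0108
t: 41.18
tool_pos: [0.6, 0.0114, 0.0814]
ee_rot: [0.043, 2.916, -0.002]
force: [0.3, 0.5, -2.8]
grip_width: 0.0111
finger_force: 58.4
nest 2 x -5.7 y 0.7 z 31.4 rot err deg [ 1.20e-01 -1.29e+01  1.00e-02] t 41.175 F [ 0.3  0.5 -2.8] w 0.0111
```

```bash
python3 -m creep '[[0,0.004,0,0,0,0,0],[0,0.005,0,0,0,0,0],[0,0.005,0,0,0,0,0],[0,0.004,0,0,0,0,0],[0,0,0,0,0,0,0],[0,0,0,0.02,0,0,0],[0,0,0,0.05,0,0,0]]';python3 nest.py
```

```text
t: 42.05
tool_pos: [0.6174, 0.0114, 0.1503]
ee_rot: [0.043, 2.919, -0.002]
force: [1.2, -0.2, -1.8]
grip_width: 0.0109
finger_force: 58.5
nest 2 x 11.7 y 1.3 z 100.3 rot err deg [ 9.000e-02 -1.272e+01  1.000e-02] t 42.05 F [ 1.2 -0.2 -1.8] w 0.0109
```

```bash
python3 -m creep '[[0,-0.019,-0.053,0.02,0.0017,0.057,0],[0,-0.019,-0.054,0,0.0017,0.057,0],[0,-0.019,-0.054,0,0.0017,0.057,0],[0,-0.019,-0.054,0,0.0017,0.057,0],[0,-0.019,-0.054,0,0,0,0],[0,-0.019,-0.054,0,0,0,0],[0,0,0,0,0,0,0],[0,0,0,0,0,0,0]]'
python3 -m creep '[[0,0,0,-0.05,0,0,0],[0,0,0,-0.05,0,0,0],[0,0,0,-0.027,0,0,0],[0,0,0,0,0,0,0],[0,0,0,0,0,0,0]]';python3 lugs.py
```

```text
t: 43.05
tool_pos: [0.5058, -0.3109, 0.1719]
ee_rot: [0.048, 3.141, 0.005]
force: [0.3, 0.7, -2.3]
grip_width: 0.011
finger_force: 58.9
t: 43.68
tool_pos: [0.5072, -0.311, 0.0463]
ee_rot: [0.045, 3.139, 0.003]
force: [0.7, 0.4, -1.5]
grip_width: 0.0108
finger_force: 58.9
t 43.675 tcp [ 0.5072 -0.311   0.0463] yaw -1.6287019790576476 tilt -0.11330110635720811 -0.10988063455041037 w 0.010840735182962434
```

```bash
python3 -m creep '[[0,-0.004,0,-0.01,0,0,0],[0,0,0,-0.003,0,0,0],[0,0,0,0,0,0,0],[0,0,0,0,0,0,0]]';python3 -m creep '[[0,0,0,-0.0008,0,0,0],[0,0,0,0,0,0,0]]'
```

```text
t: 44.18
tool_pos: [0.5019, -0.3116, 0.0322]
ee_rot: [0.047, 3.141, 0.004]
force: [-0.0, -0.5, -1.4]
grip_width: 0.011
finger_force: 59.0
t: 44.42
tool_pos: [0.502, -0.3117, 0.0317]
ee_rot: [0.047, 3.141, 0.003]
force: [-1.0, 1.5, 4.3]
grip_width: 0.0109
finger_force: 59.7
```

```bash
python3 -m creep '[[0.03,0,0,0,0,0,0],[0.03,0,0,0,0,0,0],[0.03,0,0,0,0,0,0],[0.03,0,0,0.04,0,0,0],[0.03,0,0,0.055,0,0,0],[0.03,0,0,0.055,0,0,0]]'
python3 -m creep '[[0.035,0.015,0.057,0,0,0,0],[0.035,0.015,0.057,0,0,0,0],[0.035,0.015,0.057,0,0,0,0],[0.035,0.015,0.057,0,0,0,0],[0.035,0.016,0.057,0,0,0,0],[0.035,0.016,0.057,0,0,0,0],[0.035,0.016,0.056,0,0,0,0],[0.035,0,0,0,0,0,0]]'
python3 -m creep '[[0.035,0,0,-0.05,0,0,0],[0.035,0,0,-0.03,0,0,0],[0.035,0,0,0,0,0,0],[0.035,0,0,0,0,0,0]]';python3 nest.py
```

```text
t: 45.18
tool_pos: [0.5015, -0.3114, 0.1826]
ee_rot: [-0.047, -3.141, -0.004]
force: [2.0, -0.2, -0.4]
grip_width: 0.0298
finger_force: 0.0
t: 46.18
tool_pos: [0.61, 0.0937, 0.1811]
ee_rot: [0.033, 3.141, 0.01]
force: [0.4, -0.6, -0.2]
grip_width: 0.0349
finger_force: 0.0
t: 46.68
tool_pos: [0.6107, 0.086, 0.1025]
ee_rot: [0.048, 3.139, 0.004]
force: [-0.2, 1.3, 0.6]
grip_width: 0.0343
finger_force: 0.0
nest 1 x 2.7 y 0.6 z 52.5 rot err deg [ 0.15 -0.1  -0.06] t 46.675 F [-0.2  1.3  0.6] w 0.0343
```

```bash
python3 -m creep '[[0.035,-0.0025,-0.0006,-0.015,0,0,0],[0.035,0,0,-0.013,0,0,0],[0.035,0,0,0,0,0,0],[0,0,0,0,0,0,0],[0,0,0,0,0,0,0],[0,0,0,0,0,0,0],[0,0,0,0,0,0,0]]';python3 nest.py
python3 -m creep '[[0,-0.0012,0,0.002,-0.0017,-0.057,0],[0,-0.0012,0,0.002,-0.0017,-0.057,0],[0,-0.0012,0,0.002,-0.0017,-0.057,0],[0,-0.0012,0,0.002,-0.0017,-0.057,0],[0,0,0,0,0,0,0]]';python3 nest.py
python3 -m creep '[[0,0.004,0,0,0,0,0],[0,0.005,0,0,0,0,0],[0,0.005,0,0,0,0,0],[0,0.004,0,0,0,0,0],[0,0,0,0,0,0,0]]';python3 nest.py
```

```text
t: 47.55
tool_pos: [0.6077, 0.0859, 0.0736]
ee_rot: [0.047, 3.14, 0.004]
force: [-0.1, -0.8, 2.2]
grip_width: 0.011
finger_force: 59.0
nest 1 x -0.3 y 0.4 z 23.6 rot err deg [ 0.15 -0.05 -0.02] t 47.55 F [-0.1 -0.8  2.2] w 0.011
t: 48.18
tool_pos: [0.6009, 0.0861, 0.0807]
ee_rot: [0.042, 2.916, -0.002]
force: [-0.8, 1.1, -2.1]
grip_width: 0.0109
finger_force: 58.5
nest 1 x -7.1 y 0.4 z 30.7 rot err deg [  0.11 -12.93   0.04] t 48.175 F [-0.8  1.1 -2.1] w 0.0109
t: 48.8
tool_pos: [0.6209, 0.0858, 0.0812]
ee_rot: [0.044, 2.913, -0.001]
force: [1.6, -0.4, -2.2]
grip_width: 0.0111
finger_force: 58.5
nest 1 x 12.9 y 0.7 z 31.2 rot err deg [  0.14 -13.08  -0.02] t 48.8 F [ 1.6 -0.4 -2.2] w 0.0111
```

```bash
python3 -m creep '[[0,0,0,0.03,0,0,0],[0,0,0,0.04,0,0,0],[0,-0.022,-0.055,0.02,0.0017,0.057,0],[0,-0.02,-0.056,0,0.0017,0.057,0],[0,-0.02,-0.056,0,0.0017,0.057,0],[0,-0.02,-0.056,0,0.0017,0.057,0],[0,-0.02,-0.056,0,0,0,0],[0,-0.02,-0.056,0,0,0,0]]'
python3 -m creep '[[0,0,0,0,0,0,0],[0,0,0,-0.05,0,0,0],[0,0,0,-0.05,0,0,0],[0,0,0,-0.027,0,0,0],[0,0,0,0,0,0,0],[0,0,0,0,0,0,0]]';python3 lugs.py
```

```text
t: 49.8
tool_pos: [0.4977, -0.2508, 0.1713]
ee_rot: [0.047, 3.141, 0.004]
force: [0.7, -0.3, -2.2]
grip_width: 0.011
finger_force: 58.7
t: 50.55
tool_pos: [0.4995, -0.2491, 0.0454]
ee_rot: [0.046, 3.14, 0.003]
force: [-0.3, -0.2, -1.4]
grip_width: 0.0109
finger_force: 58.9
t 50.55 tcp [ 0.4995 -0.2491  0.0454] yaw -1.6912782762847265 tilt -0.10112326890545766 -0.10651069257137247 w 0.010924207488989241
```

Contact is expected at TCP z ≈ 30.6 mm.

```bash
python3 -m creep '[[0,0.002,0,-0.01,0,0,0],[0,0,0,-0.0035,0,0,0],[0,0,0,0,0,0,0],[0,0,0,0,0,0,0]]';python3 -m creep '[[0,0,0,-0.0008,0,0,0],[0,0,0,0,0,0,0]]'
```

```text
t: 51.05
tool_pos: [0.5004, -0.2492, 0.0308]
ee_rot: [-0.047, -3.141, -0.004]
force: [0.3, -1.3, -2.5]
grip_width: 0.0111
finger_force: 58.9
t: 51.3
tool_pos: [0.5005, -0.2492, 0.0306]
ee_rot: [0.047, 3.141, 0.004]
force: [-1.5, 1.5, 4.3]
grip_width: 0.011
finger_force: 59.9
```

```bash
python3 -m creep '[[0.03,0,0,0,0,0,0],[0.03,0,0,0,0,0,0],[0.03,0,0,0,0,0,0],[0.03,0,0,0.04,0,0,0],[0.03,0,0,0.055,0,0,0],[0.03,0,0,0.055,0,0,0],[0.03,0,-0.05,0.05,0,0,0],[0.03,0,0,0.03,0,0,0]]'
python3 -m creep '[[0.03,0,0,0,0,0,0],[0.03,0,0,0,0,0,0]]';python3 lugs.py w20 .015
python3 - <<'E'
from h import *
b=cam("scene")[0];a=cv2.imread('pics/w20.png')
cv2.imwrite('pics/c4.png',np.hstack([a[60:400,100:500],b[160:500,160:560]]))
E
```

```text
t: 52.3
tool_pos: [0.5, -0.2976, 0.2568]
ee_rot: [0.055, 3.139, -0.002]
force: [0.5, -0.6, -0.1]
grip_width: 0.03
finger_force: 0.0
t: 52.55
tool_pos: [0.5, -0.2926, 0.2532]
ee_rot: [-0.046, -3.14, -0.005]
force: [0.5, -0.0, -2.2]
grip_width: 0.0302
finger_force: 0.0
t 52.55 tcp [ 0.5    -0.2926  0.2532] yaw -1.6871694172823246 tilt 0.07130468771973343 -0.18699502792715397 w 0.030154293112819128
[ 472    0   60   42 1390] [499.7496  19.8669] [ 0.3524 -0.1383]
[  160    91   287   206 15200] [288.2739 194.1014] [ 0.494  -0.3222]
[ 273  167   47   67 2859] [297.3085 199.7863] [ 0.4997 -0.314 ]
[ 337  167   49   67 2887] [361.9474 200.1392] [ 0.5018 -0.2526]
[562 408  69  20 741] [596.4089 415.1377] [0.7586 0.0142]Traceback (most recent call last):
  File "<stdin>", line 3, in <module>
    return _nx.concatenate(arrs, 1, dtype=dtype, casting=casting)
           ~~~~~~~~~~~~~~~^^^^^^^^^^^^^^^^^^^^^^^^^^^^^^^^^^^^^^^
ValueError: all the input array dimensions except for the concatenation axis must match exactly, but along dimension 0, the array at index 0 has size 340 and the array at index 1 has size 320
```

```bash
python3 - <<'E'
from h import *
b=cam("scene")[0];a=cv2.imread('pics/w20.png')
cv2.imwrite('pics/c4.png',np.hstack([a[70:390,100:500],b[160:480,160:560]]))
E
```

```text
(no output)
```

View pics/c4.png

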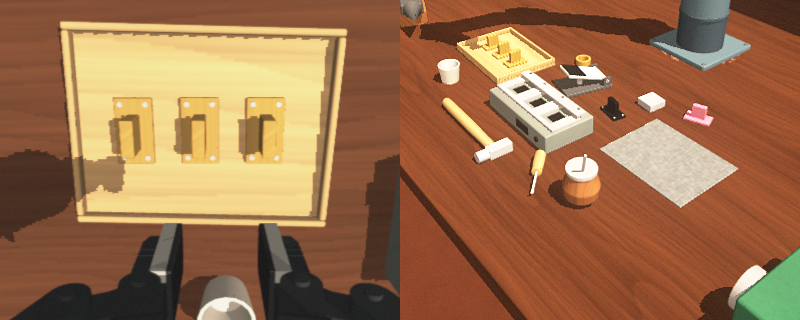

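All three plates stand lug up, side by side in the tray (left half, px 133/200/265, row 130). The pedal is up and the bystanders are where they were.

```bash
python3 -c "
from plant import *
print(hand_in())"
```

```text
the job is handed in; nothing more can be done
None
```

I handed the job in at about 53 s: all three plates were seated in their nests, the pedal was held at its stop for about 2 s and let up, and the plates now lie flat, lug up, side by side in the tray, with the other things undisturbed in the last picture.

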